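# Set up the weld inspection stand: torch and flip-over loupe

### The job

Set up the blue stand for looking over the weld. Pull the orange pencil torch up out of its two spring clips and lay it centred in the yellow V-rest with its lens towards the weld plate; let go of it, then tip the loupe over by its red tab until it snaps down flat above the weld. Do not touch the loupe's glass with the gripper, and leave the other things on the table where they are.

Things in the scene. Friction and masses are not known exactly. Their poses are not given: they have to be found in the camera images.
- weld_stand: Blue inspection stand, fixed. Origin under the middle of its stage, on the table top; z up, x from stage to loupe hinge (away from the robot at yaw 0), y from stage to torch rest. Base 8 mm thick: x -68..132, y -46..46 mm, with an arm x -32..32, y 40..190 mm. On the stage lies a steel weld plate, 100 (along x) x 50 mm, top 20 mm above the table, with a bead along x.
- torch_rest (a point): Where the torch's centre belongs, midway between the yellow V blocks, 40 mm above the table and 115 mm along y from the stand's origin; stand's axes. The torch lies along y there, lens to -y. The V blocks are 14 mm thick along y, 42 mm either side of this point; their flanks rise at 45 degrees to this height, mouth 36 mm wide. The base below is 8 mm thick.
- torch_center (a point): Centre of the orange pencil torch, on its axis: a cylinder 18 mm in diameter and 150 mm long, about 90 g. Its x axis runs along the torch towards the lens end (dark steel head with glass); the tail end is black rubber. At the start the torch lies level in the clips, this point 40 mm above the table.
- torch_lens (a point): Middle of the torch's lens face, 75 mm from its centre.
- torch: The pencil torch as a whole; its origin is the same point as its centre, x towards the lens.
- clip_rail: Fixed grey clip rail, plate 44 x 150 x 5 mm (long along y); origin under its middle. Two steel spring clips, 14 mm wide along y and 28 mm across, stand 45 mm either side of the middle and open upward; their tips are 55 mm above the table. Grip the torch between them. Drawn straight up it meets 5 to 8 N, spreads the clips and comes free within some 10 mm.
- clip_seat (a point): On the axis of a torch held in the clips, midway between the clips, 40 mm above the table; y along the torch.
- loupe (a joint): Angle of the loupe flap, rad: 0 parked (leaning back 25 degrees beyond upright, away from the stage; so at the start), 0.44 upright, 2.007 level over the stage, its other stop. A bistable spring holds it at either stop. It takes about 2 N at the tab to start, ever less up to the snap point at about 0.67, and beyond that it flies over by itself.
- loupe_hinge (a point): Middle of the loupe's hinge axis, which lies along the stand's y, 85 mm along x from the stand's origin and 62 mm above the table. Two blue cheeks hold it at 24 mm either side. The parked loupe stands up to 205 mm above the table: pass well over it. Level over the stage it is 62 mm above the table.
- loupe_tab (a point): Middle of the red tab, 138 mm from the hinge axis. The tab is 26 mm wide along y, 6 mm thick and reaches from 116 to 156 mm from the hinge. Pushed from behind (the side away from the stage) towards the stage, by a fingertip 128 mm above the hinge axis, it tips over. The black lens frame, 72 mm across, reaches from 49 to 121 mm from the hinge.
- loupe_glass: The loupe's clear glass, 58 mm across and 3 mm thick, inside the black frame; its centre is 85 mm from the hinge axis. The gripper and arm must not touch it. The reading is the frame of the part that carries it, on the hinge axis.
- marker_pen: Bystander, loose: white paint marker with a red cap, 136 x 18 x 20 mm, lying; origin at the middle of its underside. Leave it alone.
- hex_nut: Bystander, loose: hex nut 28 x 24 x 13 mm; origin at the middle of its underside. Leave it alone.
- cold_chisel: Bystander, loose: steel cold chisel, 176 x 22 x 21 mm, lying; origin at the middle of its underside. Leave it alone.
Things that resemble listed ones, but are neither listed nor needed, are in the scene too. Of the things that look like the torch, the larger one is meant.

How it is judged:
By the outcome, as a careful person would: the job done as asked, in the order asked, and still so for the second after the job is handed in, with the robot touching nothing.
It also fails if it takes over 61 s, if anything falls off the work surface, if the arm or the gripper's body presses on something with over 40 N, if the wrist force passes 120 N, or if a joint passes its speed limit or range.

### The arm

A 6-joint arm with a two-finger parallel gripper is mounted at the origin on a cart in front of the work surface, level with it; the furniture and walls round the work are solid. World frame = base frame: x ahead of the robot, y to its left, z up, the work surface at z = 0. Lengths are in m, angles in rad, forces in N, time in s.
With the tool pointing down it reaches from about 0.3 to 0.875 m from the base axis. Payload 6.4 kg.
Tool frame: the origin (TCP) lies midway between the tips of the shut fingers; the grasp point (between the pads) lies 19 mm behind it; z points along the fingers, y is the direction in which the jaws open and shut (so a half turn about z gives the same grasp; the last joint's range is limited). The gripper opens to 85 mm and grips with 20 to 120 N. Pads are 22 mm wide; open, the fingers measure 114 mm over their backs; the gripper's body (76 mm by 85 mm) begins 54 mm behind the grasp point. The pads swing forward as they close: fully open they stand 13 mm farther back than shut.
Start: joints at [0.995, 0.181, 1.607, -0, 1.354, -0.206], TCP at [0.208, 0.536, 0.231] pointing down, gripper open.
Joint ranges: [-2.99, 2.99], [-0.89, 2.07], [0.3, 2.58], [-1.14, 4.28], [0, 2.63], [-3.12, 3.12]. Speed limits (rad/s): [2.57, 2.57, 3.01, 3.14, 3.14, 3.14].

### API

Orientations are given as a unit quaternion [w, x, y, z].
In Python, from bench import get_obs, camera, hand_in gives the robot as it stands.
- The arm moves only by the tool drive_tool, never from a script. Its argument "deltas" is a list of rows, each a list of 2 entries, a list of its own where there are three numbers: the shift along the world's x, y, z in m, then the turn about the world's z in rad. A call has 1 to 10 rows; each row shifts and turns the pose as measured when the row begins; what a row does not reach is not made up. A row lasts 1/10 s, in which the tool goes at most 50 mm and 8.59 degrees, less where a joint would pass 70% of its speed; a pose out of reach is approached as far as the arm can. A call is refused whole if a number of a shift passes 0.05 or a number of a turn 0.15, either way. A call with a gripper value outside its range is refused whole. "gripper" is the opening, from 0 (shut) to 1 (fully open), set as the call begins (left out, the last holds). The fingers move at their own pace and stop on an object; the grip force is fixed at half the most. Time passes only in rows, so rows that do not move let the fingers close. It gives the time, the measured TCP pose, the force and the opening at its end, in the units of the state.
- get_obs(): the state, without advancing time (a new reading comes with each control period).
- camera(name): name is "side" or "top" or "wrist"; returns a dict with "frame" (384x512x3 uint8, red, green, blue), "fx", "fy", "cx", "cy" (pixels), "k1" (the pictures are not rectified: a ray, as slopes to the right and down, at radius r is drawn at 1 + k1 r^2 times it, then the intrinsics apply), "eye" and "attitude" of the camera in the world. Camera axes: x right, y down, z forward; pixel columns grow to the right and rows downward; lengths in m; the calibration is good to about 2 mm. A picture is of the moment at which its call begins. There is no depth.
- hand_in(): hands the job in, once; it reports no verdict.
The state is a dict: "time_s": time; "q": joint angles; "dq": joint speeds; "joint_efforts": joint torques, N m; "eef_pos": TCP position; "eef_rot": TCP orientation; "wrist_force": force on the tool from outside, world axes, zero at the start; "torque": the same for the moment, N m; "opening": opening from 0.0 (shut) to 1.0 (fully open).
Only numpy, scipy, OpenCV 4.12 (cv2) and the standard library are available. Lean on these libraries where they do the work, as an engineer would, in place of code of your own. Each camera call takes 0.05 s, during which the arm holds its last target.

## Working session

There is one attempt and no reset: what is moved stays moved. The work goes in short steps, Python scripts to look and compute and a tool call to move; the robot and the scene stay as the last step left them, time stands still between calls to the robot, and variables do not carry over. Pictures are saved under pics/ and viewed, and the job is handed in when it is done.

Besides the shell and the picture viewer there is one more tool, called as name(argument=value, ...), one argument or row to a line, values as JSON. drive_tool: Moves the arm, as the interface text tells. Its arguments: {"type":"object","properties":{"deltas":{"type":"array","items":{"type":"array"}},"gripper":{"type":"number"}},"required":["deltas"]}

```bash
mkdir -p pics; ls; cat > h.py <<'E'
from bench import get_obs, camera, hand_in
import numpy as np, cv2, pickle
from scipy.spatial.transform import Rotation as R
def rot(a):
    a=np.asarray(a,float)
    return a if a.shape==(3,3) else R.from_quat([a[1],a[2],a[3],a[0]]).as_matrix()
def save(c,fn): pickle.dump(c,open(fn,'wb'))
def load(fn): return pickle.load(open(fn,'rb'))
def K(c): return np.array([[c['fx'],0,c['cx']],[0,c['fy'],c['cy']],[0,0,1.]])
def ray(c,u,v):
    d=np.array([(u-c['cx'])/c['fx'],(v-c['cy'])/c['fy']]); p=d.copy()
    for _ in range(20): p=d/(1+c['k1']*(p@p))
    r=rot(c['attitude'])@np.array([p[0],p[1],1]); return np.array(c['eye']),r
def onz(c,u,v,z):
    e,r=ray(c,u,v); return e+r*(z-e[2])/r[2]
def proj(c,P):
    q=rot(c['attitude']).T@(np.asarray(P,float)-np.array(c['eye'])); p=q[:2]/q[2]; p=p*(1+c['k1']*(p@p))
    return np.array([c['fx']*p[0]+c['cx'],c['fy']*p[1]+c['cy']])
def tri(obs):
    A=np.zeros((3,3));b=np.zeros(3)
    for c,u,v in obs:
        e,r=ray(c,u,v); r=r/np.linalg.norm(r);M=np.eye(3)-np.outer(r,r);A+=M;b+=M@e
    return np.linalg.solve(A,b)
def png(c,fn,box=None,s=1.5):
    f=c['frame'][:,:,::-1]
    if box: f=f[box[1]:box[3],box[0]:box[2]]
    cv2.imwrite(fn,cv2.resize(f,None,fx=s,fy=s,interpolation=cv2.INTER_CUBIC))
E
python3 - <<'E'
from h import *
o=get_obs();print({k:np.round(v,3).tolist() for k,v in o.items()})
for n in ['side','top','wrist']:
    c=camera(n);save(c,n+'0.pkl');png(c,f'pics/{n}0.png');print(n,c['fx'],c['k1'],c['eye'],c['attitude'])
E
```

```text
pics
{'time_s': 0.0, 'q': [0.995, 0.182, 1.608, -0.0, 1.354, -0.206], 'dq': [0.001, 0.0, -0.001, -0.001, -0.001, -0.001], 'joint_efforts': [-0.0, -44.487, -35.134, -0.0, 0.009, 0.0], 'eef_pos': [0.208, 0.536, 0.23], 'eef_rot': [-0.0, 0.184, 0.983, -0.001], 'wrist_force': [1.005, -0.166, 0.681], 'torque': [0.003, -0.014, 0.012], 'opening': 1.0}
side 377.1431343231385 -0.11883949502838982 [ 0.08981067 -0.88707011  0.64813752] [-0.50389068  0.83111484 -0.20591063  0.11376781]
top 447.682091450671 0.02198948421708015 [ 0.28869531 -0.04133146  1.4569193 ] [ 0.06936927 -0.69982214  0.70781985 -0.06654272]
wrist 273.65093659660334 -0.041621810807175474 [0.13371236 0.56312594 0.37344984] [0.12934195 0.8146268  0.55842993 0.08837338]
```

View pics/top0.png

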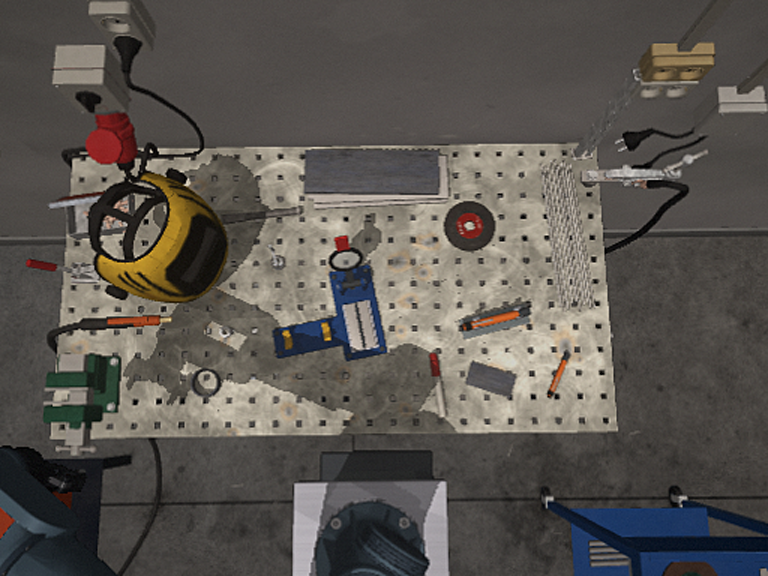

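View pics/side0.png

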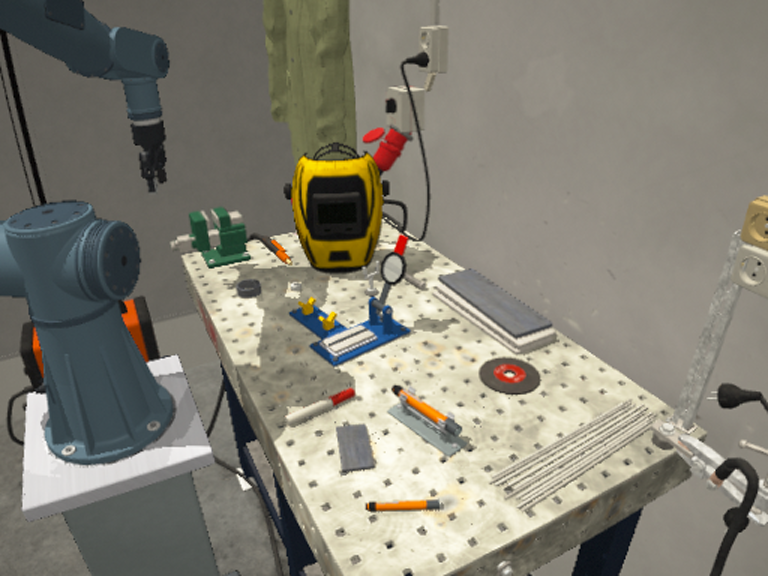

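View pics/wrist0.png

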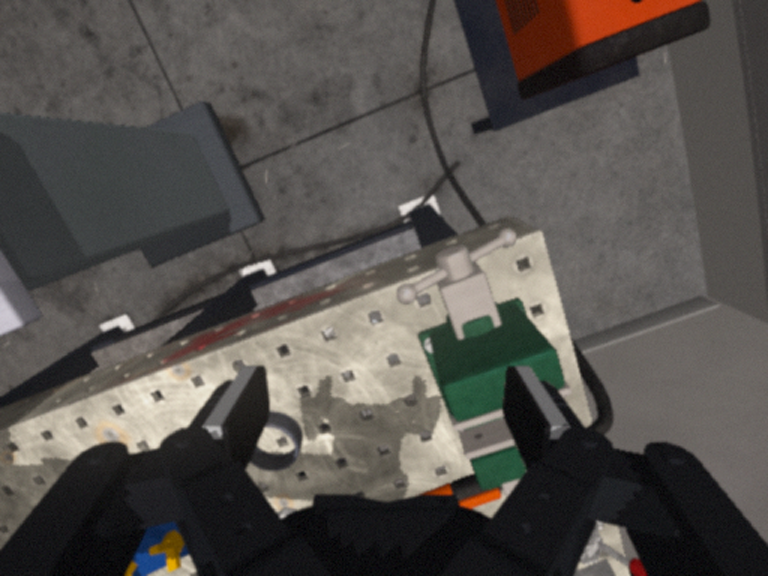

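Torch look-alikes in the enlarged top view: the orange torch in the clip rail (497,319), a smaller loose orange pencil (558,374), and the orange cabled handle (135,322). The larger one, in the clips, fits the description. I'll check it in close crops.

```bash
python3 - <<'E'
from h import *
t=load('top0.pkl');s=load('side0.pkl')
png(t,'pics/t_torch.png',(295,190,395,265),8)
png(s,'pics/s_torch.png',(245,245,325,310),9)
png(t,'pics/t_stand.png',(175,150,275,245),6.3)
png(s,'pics/s_stand.png',(185,150,285,250),6)
E
```

```text
(no output)
```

View pics/t_torch.png

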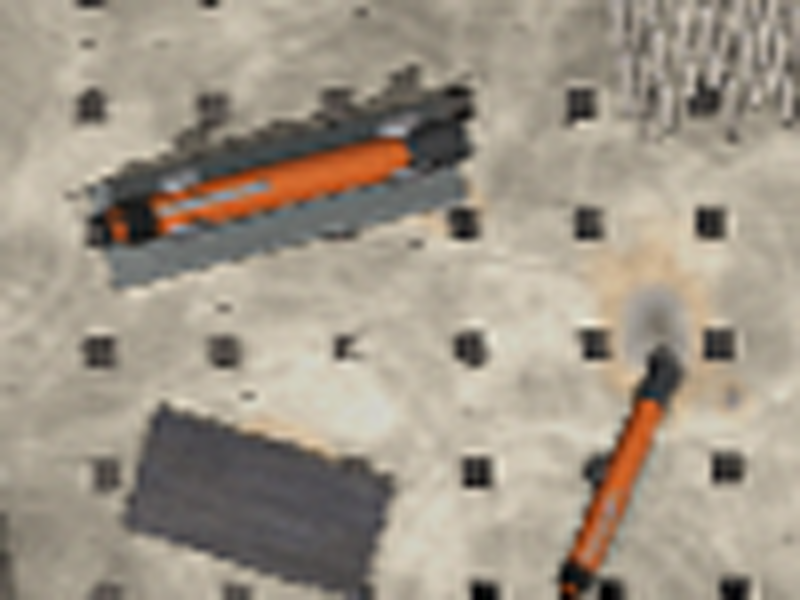

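View pics/s_torch.png

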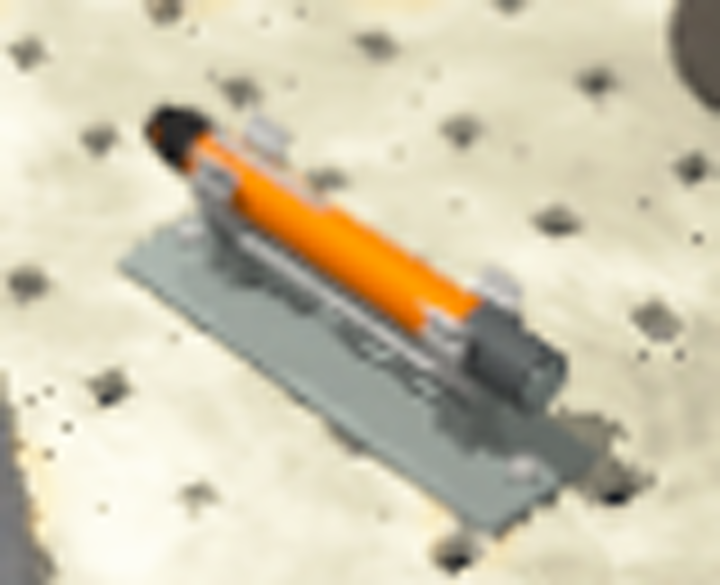

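View pics/t_stand.png

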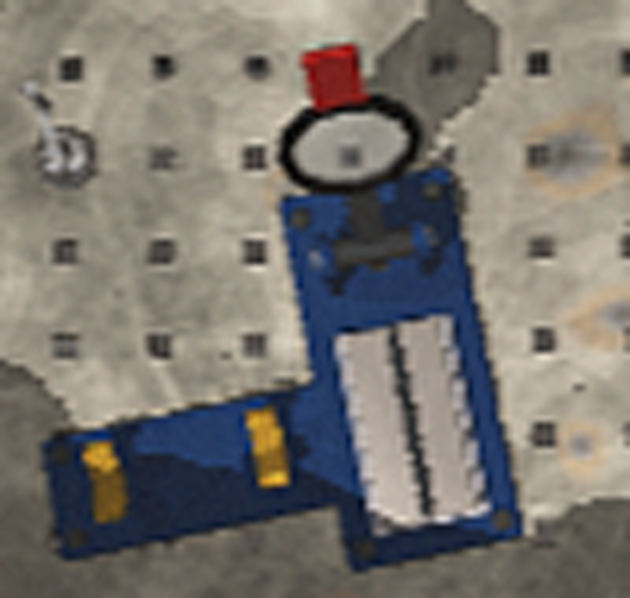

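View pics/s_stand.png

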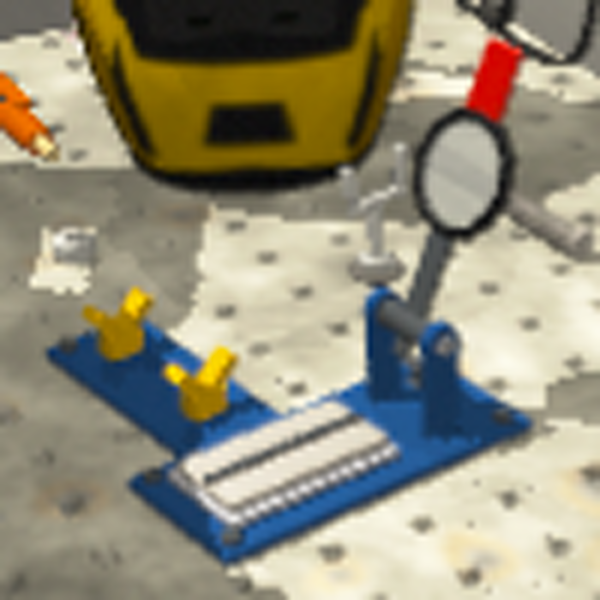

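Confirmed: the torch in the clips is the larger one. Its dark steel lens head is at the robot's right (top crop ~(440,143), side ~(530,370)) and the black tail at left. The loose pencil is thinner. Next I'll fit the stand and torch poses.

```bash
cat > fit.py <<'E'
from h import *
from scipy.optimize import least_squares
t=load('top0.pkl');s=load('side0.pkl')
def px(p,off,sc): return np.array([(p[0]+.5)/sc-.5+off[0],(p[1]+.5)/sc-.5+off[1]])
T=lambda *p:px(p,(175,150),6.3)
S=lambda *p:px(p,(185,150),6)
mm=1e-3
pts=[(t,T(522,533),(-68,-46,8)),(t,T(357,570),(-68,46,8)),(t,T(285,198),(132,46,8)),(t,T(455,170),(132,-46,8)),
(t,T(47,437),(32,190,8)),(t,T(65,557),(-32,190,8)),(t,T(490,512),(-50,-25,20)),(t,T(378,533),(-50,25,20)),(t,T(340,336),(50,25,20)),(t,T(448,317),(50,-25,20)),
(s,S(228,560),(-68,-46,8)),(s,S(132,485),(-68,46,8)),(s,S(535,422),(132,-46,8)),(s,S(48,352),(-32,190,8))]
def fit(pts,x0,loupe=None):
    def f(x,raw=False):
        Rz=R.from_euler('z',x[2]).as_matrix();o=np.array([x[0],x[1],0])
        return np.concatenate([proj(c,Rz@(np.array(l)*mm)+o)-p for c,p,l in pts])
    r=least_squares(f,x0,loss='soft_l1'); return r.x,f(r.x).reshape(-1,2)
x,res=fit(pts,[.5,.05,.15]);print('stand',x,np.degrees(x[2]));print(np.round(res,1).tolist())
for n,m in(('top',t),('side',s)):
    q=[p for p in pts if p[0] is m];print(n,fit(q,x)[0])
np.save('stand.npy',x)
T2=lambda *p:px(p,(295,190),8)
S2=lambda *p:px(p,(245,245),9)
# plate corners + torch lens end / tail end (lens at -y)
pp=[(t,T2(117,288),(-22,75,5)),(t,T2(470,192),(-22,-75,5)),(t,T2(95,190),(22,75,5)),
(s,S2(120,263),(-22,75,5)),(s,S2(490,535),(-22,-75,5)),(s,S2(560,478),(22,-75,5))]
c,r=fit(pp,[.6,-.3,.2]);print('clip',c,np.degrees(c[2]),np.round(r,1).tolist())
tq=[(t,T2(460,142),(0,-75,40)),(t,T2(97,226),(0,75,40)),(s,S2(545,375),(0,-75,40)),(s,S2(158,133),(0,75,40))]
c,r=fit(tq,c);print('torch',c,np.degrees(c[2]),np.round(r,1).tolist())
np.save('torch.npy',c)
E
python3 fit.py
```

```text
stand [0.47633468 0.01660058 0.18537824] 10.621390541368806
[[1.3, 0.9], [-0.5, 0.6], [-0.2, 0.1], [0.1, -0.7], [-0.4, 0.2], [-0.0, 0.5], [-1.1, -0.3], [1.4, -0.6], [1.7, 0.4], [-0.4, 0.5], [0.3, -0.2], [-0.4, -1.2], [1.0, -0.3], [0.3, -0.8]]
top [0.47682505 0.01691802 0.18331238]
side [0.47445364 0.01419107 0.19344166]
clip [ 0.48253151 -0.27471684  0.21012878] 12.039491991485898 [[0.2, 0.6], [0.8, 2.5], [-0.3, -0.3], [-0.2, -0.8], [-0.2, 0.2], [4.8, -2.1]]
torch [ 0.48317773 -0.26740742  0.23721186] 13.59123819926484 [[0.1, -0.1], [0.1, 0.8], [0.1, 0.3], [0.2, -1.7]]
```

drive_tool(
  deltas=[
    [[0.014,-0.04,0.005],-0.05],
    [[0.014,-0.04,0.005],-0.05],
    [[0.014,-0.04,0.005],-0.05],
    [[0.014,-0.04,0.005],-0.05],
    [[0.014,-0.04,0.005],-0.05],
    [[0.014,-0.04,0],-0.05],
    [[0.014,-0.04,0],-0.05],
    [[0.014,-0.04,0],-0.05],
    [[0.014,-0.04,0],-0.05],
    [[0.014,-0.04,0],-0.05],
  ],
  gripper=1.0,
)

```text
time_s: 1.15
eef_pos: [0.3463, 0.1241, 0.2532]
eef_rot: [-0.001, 0.425, 0.905, -0.001]
wrist_force: [0.3, -0.4, 0.2]
opening: 1.002
```

drive_tool(
  deltas=[
    [[0.014,-0.04,0],-0.046],
    [[0.014,-0.04,0],-0.046],
    [[0.014,-0.04,0],-0.046],
    [[0.014,-0.04,0],-0.046],
    [[0.014,-0.04,0],-0.046],
    [[0.014,-0.04,0],-0.046],
    [[0.014,-0.04,0],-0.046],
    [[0.014,-0.04,0],-0.046],
    [[0.014,-0.036,0],-0.046],
    [[0.011,-0.035,0],-0.04],
  ],
)

```text
time_s: 2.15
eef_pos: [0.4844, -0.2854, 0.2521]
eef_rot: [0.0, 0.628, 0.779, -0.0]
wrist_force: [0.2, -0.2, -0.1]
opening: 1.004
```

```bash
python3 - <<'E'
from h import *
o=get_obs();M=rot(o['eef_rot']);print(o['eef_pos'],np.degrees(np.arctan2(M[1,1],M[0,1])),o['q'],o['time_s'])
c=camera('wrist');save(c,'wrist1.pkl');png(c,'pics/wrist1.png')
E
```

```text
[ 0.48441333 -0.28544182  0.25211035] 12.262472669071242 [-7.43233294e-01  1.35000743e-01  1.61655611e+00 -5.65605245e-04
  1.38974619e+00 -9.57152133e-01] 2.15
```

View pics/wrist1.png

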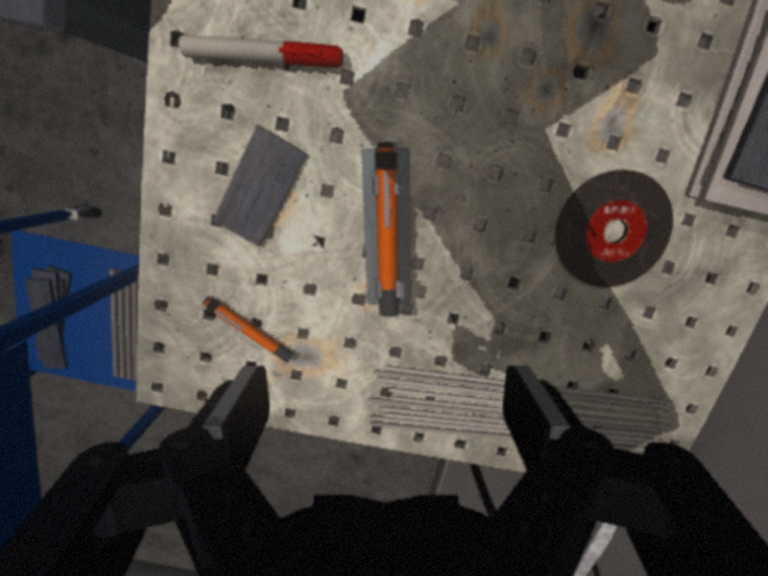

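The wrist view shows the torch upright in the picture, tail at (386,147) and lens end at (388,313), with the marker and the small pencil well clear.

```bash
python3 - <<'E'
from h import *
c=load('wrist1.pkl');png(c,'pics/w1c.png',(225,85,290,220),4.4)
o=get_obs();print(o['eef_pos'],c['eye'],rot(c['attitude'])[:,2])
x=np.load('torch.npy')
for d in(-.075,.075):
    print(proj(c,[x[0]-d*np.sin(x[2]),x[1]+d*np.cos(x[2]),.04])*1.5)
a=onz(c,388/1.5,313/1.5,.04);b=onz(c,386/1.5,147/1.5,.04);print(a,b,(a+b)/2,np.linalg.norm(a-b),np.degrees(np.arctan2(-(b-a)[0],(b-a)[1])))
E
```

```text
[ 0.48506278 -0.29072853  0.25177969] [ 0.4676988  -0.20921758  0.39501912] [ 0.06627547 -0.30220998 -0.95093464]
[390.03148855 309.27002861]
[386.52363394 137.19013739]
[ 0.49976249 -0.3443176   0.04      ] [ 0.46676756 -0.20206446  0.04      ] [ 0.48326502 -0.27319103  0.04      ] 0.14602951260135277 13.058570219771413
```

View pics/w1c.png

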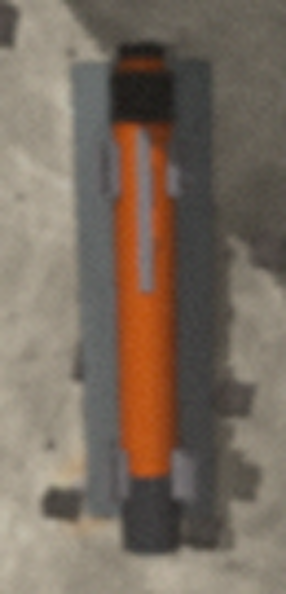

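```bash
python3 - <<'E'
from h import *
c=camera('wrist');save(c,'wrist2.pkl');png(c,'pics/w2c.png',(225,80,290,220),4.2)
o=get_obs();M=rot(o['eef_rot']);print(o['eef_pos'],np.degrees(np.arctan2(M[1,1],M[0,1])),c['eye'])
E
```

```text
[ 0.48433549 -0.28776551  0.25160213] 12.134150540551975 [ 0.46863068 -0.2139229   0.39441683]
```

View pics/w2c.png

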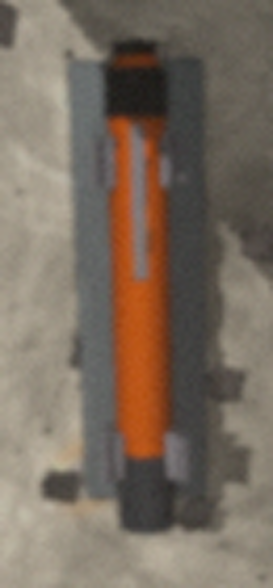

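```bash
python3 - <<'E'
from h import *
c=load('wrist2.pkl')
P=lambda x,y:((x+.5)/4.2-.5+225,(y+.5)/4.2-.5+80)
a=onz(c,*P(147,530),.045);b=onz(c,*P(133,42),.043);print(a,b,(a+b)/2,np.linalg.norm(a-b),np.degrees(np.arctan2(-(b-a)[0],(b-a)[1])))
# clips: tips z .055
for q in [(105,158),(163,158),(115,455),(177,455)]: print(onz(c,*P(*q),.055))
E
```

```text
[ 0.50020906 -0.34407742  0.045     ] [ 0.46470975 -0.19886508  0.043     ] [ 0.48245941 -0.27147125  0.044     ] 0.14950192506938603 13.737369715727285
[ 0.46353129 -0.23172365  0.055     ]
[ 0.47974758 -0.22826829  0.055     ]
[ 0.48438509 -0.3181718   0.055     ]
[ 0.5031321  -0.31417761  0.055     ]
```

drive_tool(
  deltas=[
    [[-0.002,0.014,-0.02],0.027],
    [[0,0,-0.035],0],
    [[0,0,-0.035],0],
    [[0,0,-0.03],0],
    [[0,0,-0.02],0],
    [[0,0,0],0],
    [[0,0,0],0],
  ],
)

```text
time_s: 2.95
eef_pos: [0.4805, -0.2704, 0.107]
eef_rot: [-0.001, 0.617, 0.787, -0.0]
wrist_force: [-0.4, -0.0, 0.9]
opening: 1.003
```

```bash
python3 - <<'E'
from h import *
c=camera('wrist');save(c,'wrist3.pkl');png(c,'pics/w3.png')
o=get_obs();M=rot(o['eef_rot']);print(o['eef_pos'],np.degrees(np.arctan2(M[1,1],M[0,1])),c['eye'])
E
```

```text
[ 0.48052248 -0.27033758  0.10707111] 13.812318278404362 [ 0.46191398 -0.19475435  0.24996378]
```

View pics/w3.png

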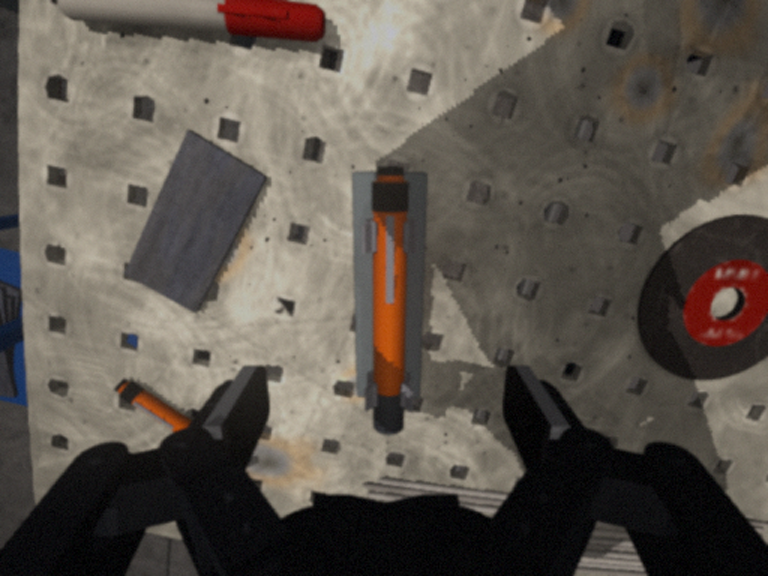

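```bash
python3 - <<'E'
from h import *
c=load('wrist3.pkl');t=load('top0.pkl')
a=onz(c,389/1.5,432/1.5,.044);b=onz(c,390/1.5,168/1.5,.043);print(a,b,(a+b)/2,np.linalg.norm(a-b),np.degrees(np.arctan2(-(b-a)[0],(b-a)[1])))
for p in[(295+575/8,190+590/8),(295+665/8,190+355/8),(295+390/8,190+480/8)]:print(onz(t,*p,.01))
E
```

```text
[ 0.50138881 -0.34630821  0.044     ] [ 0.46522392 -0.19939478  0.043     ] [ 0.48330636 -0.2728515   0.0435    ] 0.1513025313116655 13.829232403272464
[ 0.32314029 -0.3837447   0.01      ]
[ 0.41593262 -0.42532     0.01      ]
[ 0.36717177 -0.31257612  0.01      ]
```

drive_tool(
  deltas=[
    [[0.0025,-0.002,-0.03],0],
    [[0,0,-0.03],0],
    [[0,0,-0.015],0],
    [[0,0,-0.005],0],
    [[0,0,0],0],
  ],
)

```text
time_s: 3.5
eef_pos: [0.4884, -0.2761, 0.0337]
eef_rot: [0.007, 0.616, 0.787, -0.001]
wrist_force: [-1.0, 0.3, -0.6]
opening: 1.001
```

drive_tool(
  deltas=[
    [[0,0,-0.005],0],
    [[0,0,0],0],
  ],
)

```text
time_s: 3.7
eef_pos: [0.4898, -0.2772, 0.0308]
eef_rot: [0.009, 0.616, 0.787, -0.001]
wrist_force: [-0.2, -0.5, 0.5]
opening: 1.002
```

```bash
python3 - <<'E'
from h import *
o=get_obs();print(np.round(o['q'],3),np.round(o['dq'],3),o['eef_pos'],np.round(rot(o['eef_rot']),3))
E
```

```text
[-7.260e-01  4.070e-01  1.778e+00 -1.000e-03  9.390e-01 -9.680e-01] [ 0.003 -0.025 -0.02   0.     0.011 -0.001] [ 0.48975832 -0.27724585  0.03078344] [[-0.24   0.971  0.013]
 [ 0.971  0.24  -0.012]
 [-0.015  0.009 -1.   ]]
```

drive_tool(
  deltas=[
    [[-0.006,0.005,-0.004],0],
    [[0,0,-0.003],0],
    [[0,0,0],0],
  ],
)

```text
time_s: 4.0
eef_pos: [0.4842, -0.2726, 0.0251]
eef_rot: [0.01, 0.616, 0.787, -0.001]
wrist_force: [-0.3, -0.2, 0.3]
opening: 1.0
```

drive_tool(
  deltas=[
    [[-0.001,0.0005,-0.003],0],
    [[0,0,0],0],
  ],
)

```text
time_s: 4.2
eef_pos: [0.483, -0.272, 0.0219]
eef_rot: [0.01, 0.616, 0.787, -0.001]
wrist_force: [-0.3, 0.0, 0.3]
opening: 1.004
```

```bash
python3 - <<'E'
from h import *
c=camera('wrist');save(c,'wrist4.pkl');png(c,'pics/w4.png')
E
```

```text
(no output)
```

View pics/w4.png

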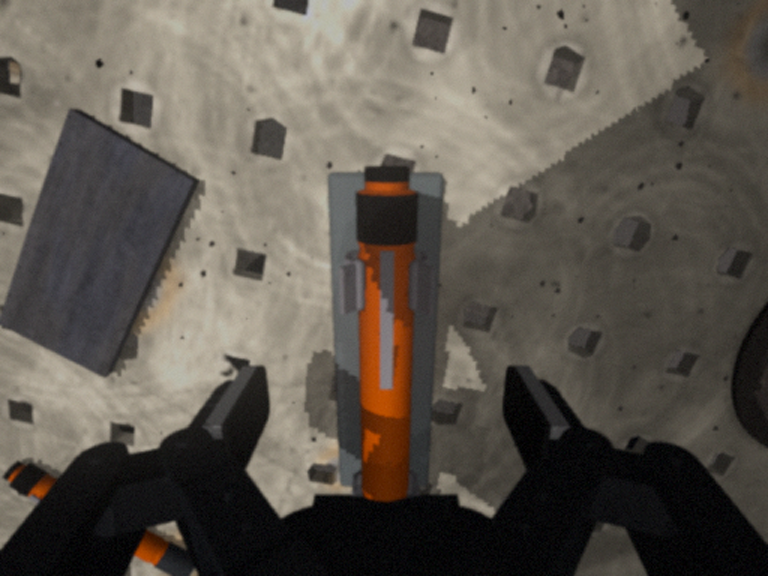

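The torch is centred between the fingers, with its axis at u≈387 and the finger tips at u≈265 and 505. Closing now.

drive_tool(
  deltas=[
    [[0,0,0],0],
    [[0,0,0],0],
    [[0,0,0],0],
    [[0,0,0],0],
    [[0,0,0],0],
    [[0,0,0],0],
    [[0,0,0],0],
    [[0,0,0],0],
  ],
  gripper=0.0,
)

```text
time_s: 5.05
eef_pos: [0.4837, -0.2726, 0.0226]
eef_rot: [0.011, 0.616, 0.787, -0.001]
wrist_force: [0.2, 0.7, 1.5]
opening: 0.187
```

drive_tool(
  deltas=[
    [[0,0,0.006],0],
    [[0,0,0.006],0],
    [[0,0,0.006],0],
    [[0,0,0.008],0],
    [[0,0,0.01],0],
    [[0,0,0.02],0],
    [[0,0,0.03],0],
    [[0,0,0.03],0],
    [[0,0,0.02],0],
    [[0,0,0],0],
  ],
)

```text
time_s: 6.05
eef_pos: [0.4831, -0.2721, 0.1693]
eef_rot: [0.012, 0.616, 0.787, -0.001]
wrist_force: [-0.5, -0.4, -0.6]
opening: 0.187
```

```bash
python3 - <<'E'
from h import *
o=get_obs();M=rot(o['eef_rot']);print(o['eef_pos'],np.degrees(np.arctan2(M[1,1],M[0,1])),M[:,2],o['wrist_force'],o['opening'])
c=camera('wrist');save(c,'wrist5.pkl');png(c,'pics/w5.png')
c=camera('side');save(c,'side5.pkl');png(c,'pics/s5.png',(215,190,375,310),5)
E
```

```text
[ 0.48305241 -0.27205637  0.16927891] 13.914659013978742 [ 0.01743189 -0.01651891 -0.99971159] [-0.49489674 -0.38415116 -0.56097154] 0.18686479229505973
```

View pics/w5.png

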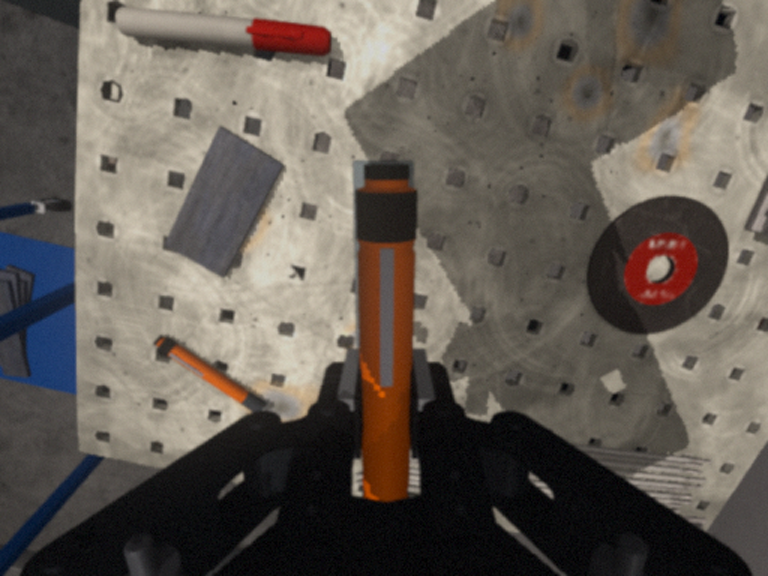

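View pics/s5.png

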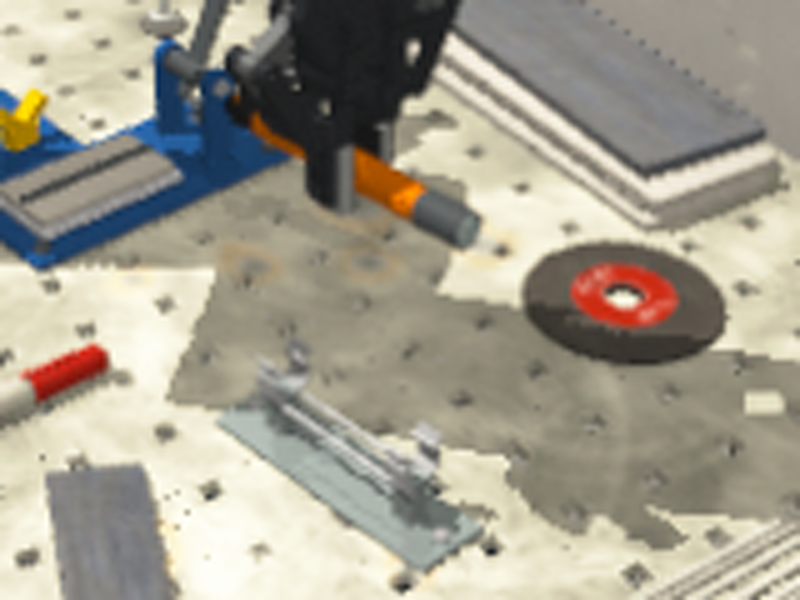

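drive_tool(
  deltas=[
    [[-0.012,0.03,0],-0.006],
    [[-0.012,0.035,0],-0.006],
    [[-0.012,0.035,0],-0.006],
    [[-0.012,0.035,0],-0.006],
    [[-0.01,0.035,0],-0.006],
    [[-0.01,0.035,0],-0.006],
    [[-0.004,0.035,0],-0.006],
    [[0,0.03,0],-0.006],
    [[0,0.02,0],-0.006],
    [[0,0,0],0],
  ],
)

```text
time_s: 7.15
eef_pos: [0.3939, 0.0322, 0.1496]
eef_rot: [-0.004, 0.64, 0.768, -0.005]
wrist_force: [-0.7, -0.4, -1.1]
opening: 0.19
```

drive_tool(
  deltas=[
    [[0.0,0.03,0.015],0],
    [[0.015,0.025,0.005],0],
    [[0.015,0.02,0],0],
    [[0.015,0.01,0],0],
    [[0.008,0.005,0],0],
    [[0,0,0],0],
    [[0,0,0],0],
  ],
)

```text
time_s: 7.85
eef_pos: [0.4442, 0.1212, 0.1628]
eef_rot: [-0.009, 0.64, 0.768, -0.01]
wrist_force: [0.1, 0.5, -1.5]
opening: 0.186
```

```bash
python3 - <<'E'
from h import *
for n,b,s in (('wrist',None,1.5),('side',(170,150,310,260),5),('top',(165,140,285,250),5)):
    c=camera(n);save(c,n+'6.pkl');png(c,f'pics/{n}6.png',b,s)
o=get_obs();M=rot(o['eef_rot']);print(o['eef_pos'],np.degrees(np.arctan2(M[1,1],M[0,1])),M[:,2],o['wrist_force'],o['opening'])
E
```

```text
[0.44423805 0.12122966 0.16326194] 10.369664712259988 [-0.02471015 -0.00426809 -0.99968555] [ 0.49654107 -0.24522687 -0.12827205] 0.18987344420015204
```

View pics/wrist6.png

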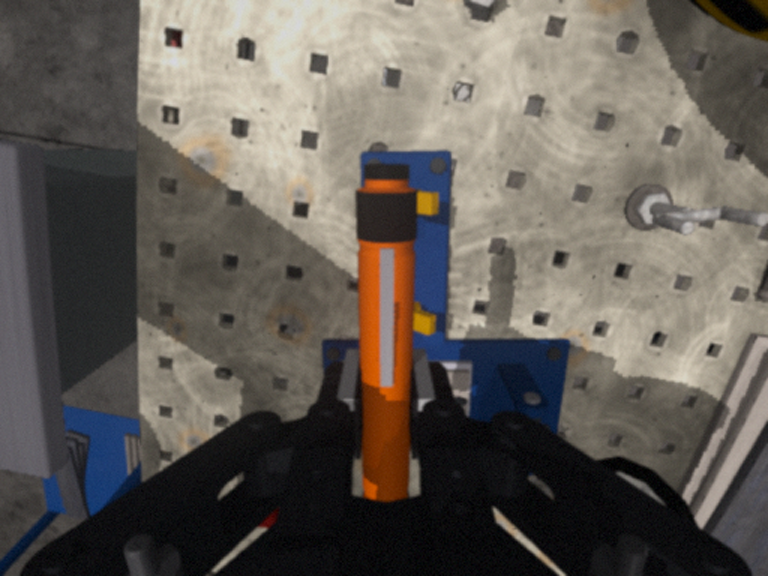

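View pics/side6.png

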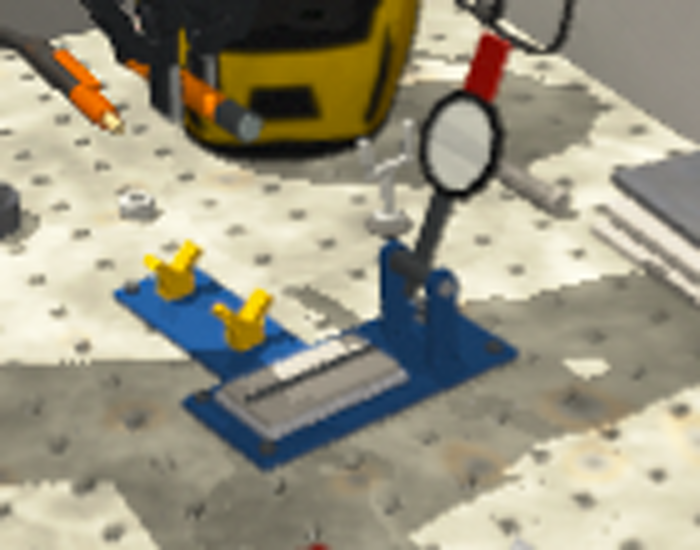

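View pics/top6.png

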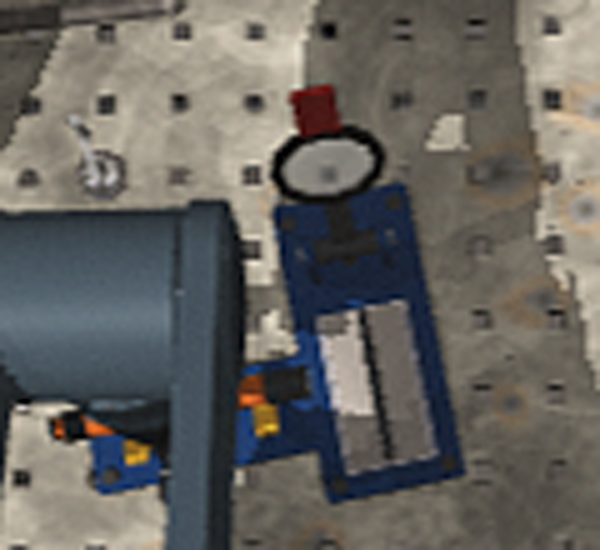

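```bash
cat > fit2.py <<'E'
from h import *
import sys
c=load('wrist6.pkl')
png(c,'pics/w6c.png',(205,85,395,240),4)
E
python3 fit2.py
```

```text
(no output)
```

View pics/w6c.png

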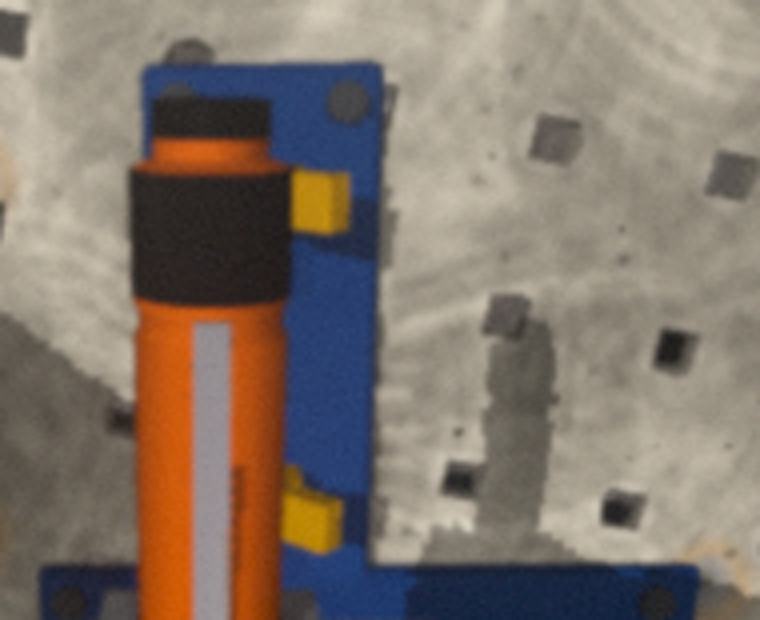

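```bash
cat >> fit2.py <<'E'
import fit as F
from fit import px
W=lambda *p:px(p,(205,85),4)
wp=[(c,W(142,65),(-32,190,8)),(c,W(383,64),(32,190,8)),(c,W(370,565),(32,46,8)),(c,W(698,567),(132,46,8)),(c,W(41,567),(-68,46,8))]
x,r=F.fit(wp,F.x);print('wrist stand',x,np.round(r,1).tolist())
x2,r=F.fit(wp+F.pts,F.x);print('all',x2)
for y in (x,x2):
    print('rest',y[0]-.115*np.sin(y[2]),y[1]+.115*np.cos(y[2]))
o=get_obs();z=o['eef_pos'][2]+.019
# torch in the hand: tail end (top edge ~ z+.005?), axis
b=onz(c,*W(211,98),z+.003);m=onz(c,*W(211,560),z+.009);print('tail',b,'axis pt',m,'tcp',o['eef_pos'])
yw=np.radians(10.4);u=np.array([-np.sin(yw),np.cos(yw)]);print('centre',b[:2]-.075*u, 'axisyaw',np.degrees(np.arctan2(-(b-m)[0],(b-m)[1])))
E
python3 fit2.py
```

```text
stand [0.47633468 0.01660058 0.18537824] 10.621390541368806
[[1.3, 0.9], [-0.5, 0.6], [-0.2, 0.1], [0.1, -0.7], [-0.4, 0.2], [-0.0, 0.5], [-1.1, -0.3], [1.4, -0.6], [1.7, 0.4], [-0.4, 0.5], [0.3, -0.2], [-0.4, -1.2], [1.0, -0.3], [0.3, -0.8]]
top [0.47682505 0.01691802 0.18331238]
side [0.47445364 0.01419107 0.19344166]
clip [ 0.48253151 -0.27471684  0.21012878] 12.039491991485898 [[0.2, 0.6], [0.8, 2.5], [-0.3, -0.3], [-0.2, -0.8], [-0.2, 0.2], [4.8, -2.1]]
torch [ 0.48317773 -0.26740742  0.23721186] 13.59123819926484 [[0.1, -0.1], [0.1, 0.8], [0.1, 0.3], [0.2, -1.7]]
wrist stand [0.4758373  0.01748429 0.19625093] [[-0.8, -0.4], [0.8, -1.0], [-0.1, 1.2], [2.0, 0.3], [-1.5, 0.9]]
all [0.47592658 0.01721076 0.19379821]
rest 0.4534130389914032 0.13027680900017757
rest 0.453779029773979 0.13005794049114616
tail [0.43111329 0.19602434 0.18526194] axis pt [0.44044327 0.14637125 0.19126194] tcp [0.44423805 0.12122966 0.16326194]
centre [0.44465222 0.12225648] axisyaw 10.641976096984603
```

drive_tool(
  deltas=[
    [[0.008,0.008,-0.02],0.01],
    [[0,0,-0.02],0],
    [[0,0,-0.02],0],
    [[0,0,-0.02],0],
    [[0,0,-0.01],0],
    [[0,0,0],0],
    [[0,0,0],0],
  ],
)

```text
time_s: 8.7
eef_pos: [0.4526, 0.1266, 0.0732]
eef_rot: [-0.006, 0.638, 0.77, -0.008]
wrist_force: [0.0, 0.2, -1.1]
opening: 0.189
```

drive_tool(
  deltas=[
    [[0.001,0.003,-0.01],0],
    [[0,0,-0.008],0],
    [[0,0,0],0],
  ],
)

```text
time_s: 9.0
eef_pos: [0.4555, 0.1299, 0.0561]
eef_rot: [-0.004, 0.638, 0.77, -0.007]
wrist_force: [-0.8, -0.0, -0.9]
opening: 0.185
```

```bash
python3 - <<'E'
from h import *
for n,b,s in (('wrist',(180,80,340,260),4),('side',(180,150,270,240),6)):
    c=camera(n);save(c,n+'7.pkl');png(c,f'pics/{n}7.png',b,s if n=='side' else 3.3)
o=get_obs();M=rot(o['eef_rot']);print(o['eef_pos'],np.degrees(np.arctan2(M[1,1],M[0,1])),M[:,2],o['wrist_force'],o['opening'])
E
```

```text
[0.45593262 0.12985406 0.05675626] 10.735637515490149 [-0.01399117 -0.00464715 -0.99989132] [-0.26430558  0.49308372 -1.59718202] 0.18815836025606728
```

View pics/wrist7.png

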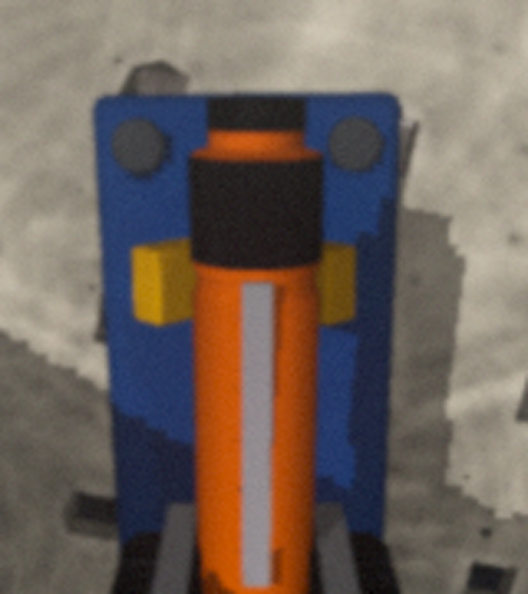

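View pics/side7.png

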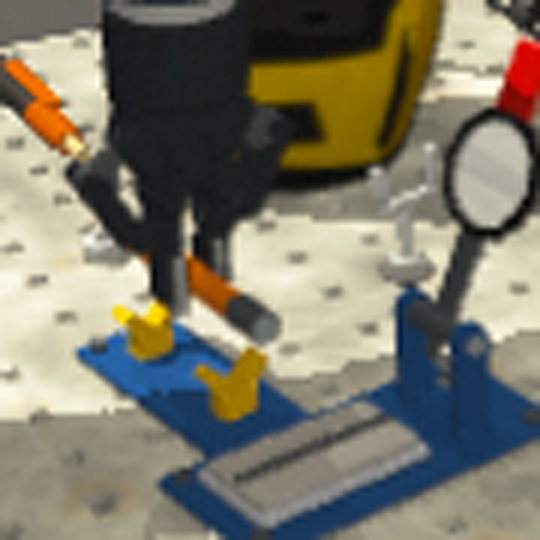

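```bash
python3 - <<'E'
from h import *
c=load('wrist7.pkl');P=lambda x,y:((x+.5)/3.3-.5+180,(y+.5)/3.3-.5+80)
z=.0757;b=onz(c,*P(256,97),z+.004);yw=np.radians(10.9);u=np.array([-np.sin(yw),np.cos(yw)])
print('centre',b[:2]-.075*u)
a=onz(c,*P(98,96),.008);d=onz(c,*P(401,96),.008);m=(a+d)[:2]/2;print('rest',m-.075*u, 'yaw',np.degrees(np.arctan2((d-a)[1],(d-a)[0])),np.linalg.norm(d-a))
for q in[(133,246),(355,246),(157,325),(355,322)]:print(onz(c,*P(*q),.042))
E
```

```text
centre [0.45588473 0.13101361]
rest [0.45373268 0.12955616] yaw 10.78696565563396 0.06154426439298857
[0.42483116 0.17521304 0.042     ]
[0.46298892 0.18257783 0.042     ]
[0.43119137 0.16185009 0.042     ]
[0.46600555 0.16919039 0.042     ]
```

drive_tool(
  deltas=[
    [[-0.003,-0.001,-0.01],0.002],
    [[-0.001,0,-0.008],0],
    [[0,0,-0.005],0],
    [[0,0,0],0],
  ],
)

```text
time_s: 9.5
eef_pos: [0.4517, 0.1288, 0.0321]
eef_rot: [-0.004, 0.637, 0.771, -0.006]
wrist_force: [-0.5, 0.1, -0.5]
opening: 0.186
```

drive_tool(
  deltas=[
    [[0.0018,0.0005,-0.003],0],
    [[0,0,-0.003],0],
    [[0,0,0],0],
  ],
)

```text
time_s: 9.8
eef_pos: [0.4538, 0.1293, 0.0255]
eef_rot: [-0.004, 0.637, 0.771, -0.006]
wrist_force: [-0.2, -0.3, -1.0]
opening: 0.187
```

drive_tool(
  deltas=[
    [[0,0,-0.0025],0],
    [[0,0,0],0],
  ],
)

```text
time_s: 10.0
eef_pos: [0.454, 0.1293, 0.023]
eef_rot: [-0.004, 0.637, 0.771, -0.006]
wrist_force: [-1.3, -0.3, 0.2]
opening: 0.188
```

```bash
python3 - <<'E'
from h import *
for n,b,s in (('wrist',(180,80,340,260),3.3),('side',(180,150,270,240),6)):
    c=camera(n);save(c,n+'8.pkl');png(c,f'pics/{n}8.png',b,s)
o=get_obs();M=rot(o['eef_rot']);print(o['eef_pos'],np.degrees(np.arctan2(M[1,1],M[0,1])),M[:,2],o['wrist_force'],o['opening'])
E
```

```text
[0.45411668 0.12934456 0.02318998] 10.867912903622624 [-0.01283363 -0.00466644 -0.99990676] [ 0.51504931 -0.37685505  0.05110031] 0.19266354266555716
```

View pics/wrist8.png

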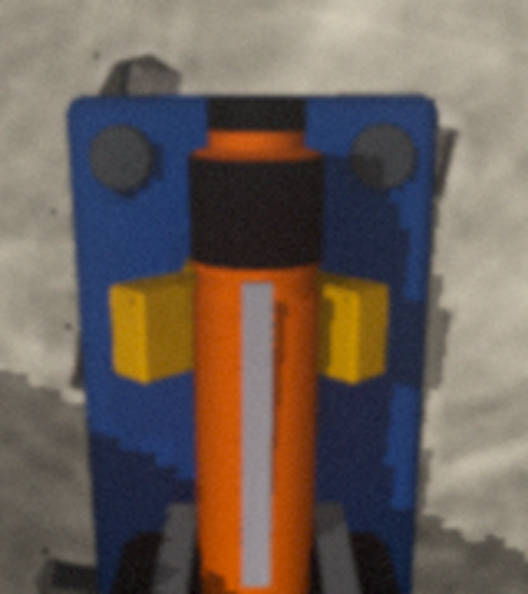

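View pics/side8.png

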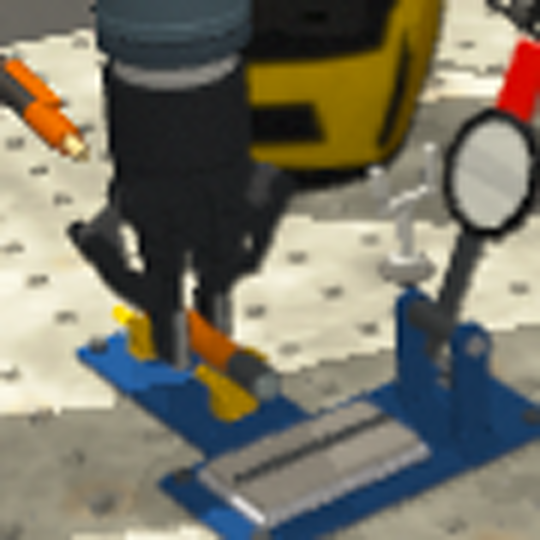

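```bash
python3 - <<'E'
from h import *
c=load('wrist8.pkl');P=lambda x,y:((x+.5)/3.3-.5+180,(y+.5)/3.3-.5+80)
yw=np.radians(10.9);u=np.array([-np.sin(yw),np.cos(yw)]);z=.042
b=onz(c,*P(256,97),z+.003);print('centre',b[:2]-.075*u)
a=onz(c,*P(69,98),.008);d=onz(c,*P(436,97),.008);m=(a+d)[:2]/2;print('rest from arm end',m-.075*u,np.linalg.norm(d-a))
for q in[(111,287),(388,285),(146,383),(355,382)]:
    p=onz(c,*P(*q),.042);print(p, (p[:2]-np.array([.4538,.13]))@u)
E
```

```text
centre [0.45416584 0.13041574]
rest from arm end [0.45318975 0.12953425] 0.06166053380343155
[0.42482999 0.17502479 0.042     ] 0.049690585196290674
[0.46283354 0.18275761 0.042     ] 0.05009759501990784
[0.43183688 0.16191069 0.042     ] 0.03548810226898977
[0.46149732 0.16792307 0.042     ] 0.035783360067020355
```

drive_tool(
  deltas=[
    [[0,0,-0.001],0],
    [[0,0,-0.001],0],
    [[0,0,0],0],
  ],
)

```text
time_s: 10.4
eef_pos: [0.4542, 0.1294, 0.023]
eef_rot: [-0.004, 0.637, 0.771, -0.006]
wrist_force: [-1.0, -1.6, 1.0]
opening: 0.191
```

drive_tool(
  deltas=[
    [[0,0,0],0],
    [[0,0,0],0],
    [[0,0,0],0],
    [[0,0,0],0],
    [[0,0,0],0],
    [[0,0,0],0],
    [[0,0,0],0],
  ],
  gripper=0.7,
)

```text
time_s: 11.1
eef_pos: [0.4553, 0.1294, 0.0234]
eef_rot: [-0.003, 0.637, 0.771, -0.005]
wrist_force: [-0.3, -0.2, 0.4]
opening: 0.703
```

drive_tool(
  deltas=[
    [[0,0,0.015],0],
    [[0,0,0.02],0],
    [[0,0,0.03],0],
    [[0,0,0.03],0],
    [[0,0,0.04],0],
    [[0,0,0.04],0],
    [[0,0,0.03],0],
    [[0,0,0],0],
  ],
)

```text
time_s: 11.9
eef_pos: [0.4514, 0.1292, 0.2348]
eef_rot: [-0.005, 0.637, 0.771, -0.007]
wrist_force: [0.4, -0.2, 0.6]
opening: 0.703
```

```bash
python3 - <<'E'
from h import *
for n,b,s in (('wrist',None,1.5),('side',(180,150,270,240),6)):
    c=camera(n);save(c,n+'9.pkl');png(c,f'pics/{n}9.png',b,s)
o=get_obs();M=rot(o['eef_rot']);print(o['eef_pos'],np.degrees(np.arctan2(M[1,1],M[0,1])),M[:,2],o['wrist_force'],o['opening'])
E
```

```text
[0.44917143 0.12908363 0.23070123] 10.865755934974333 [-0.02241992 -0.00505488 -0.99973586] [-0.11864149  0.91945958  0.19176755] 0.699557701202903
```

View pics/wrist9.png

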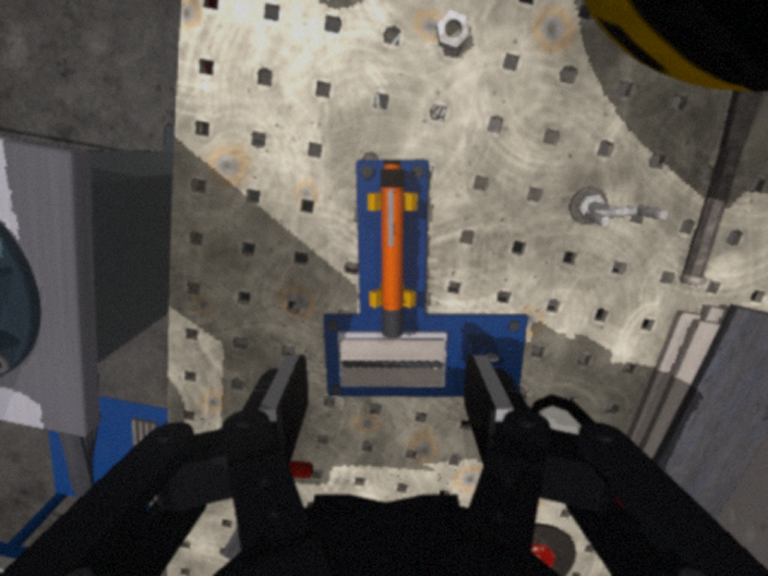

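View pics/side9.png

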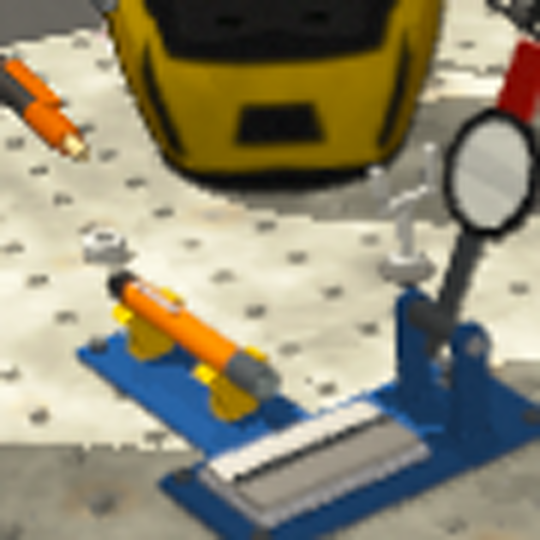

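The torch lies in both V blocks, lens end at (392,335) towards the plate, and its middle matches the V middle to about 1 px. Next I'll locate the tab.

```bash
python3 - <<'E' | tail -12
from h import *
import fit as F
t,s=F.t,F.s
P=tri([(t,*F.T(334,78)),(s,*F.S(496,79))]);print('tab centre tri',P)
st=np.array([.4760,.0175,.192]);Rz=R.from_euler('z',st[2]).as_matrix()
W=lambda l:Rz@(np.array(l)/1000)+[st[0],st[1],0]
print('model tab',W((143.3,0,187)),'glass',W((85+85*.4226,0,139)))
for z in (.0,.0):pass
Q=W((143.3,0,187));print(proj(t,Q),F.T(334,78),proj(s,Q),F.S(496,79))
# torch check in wrist9
c=load('wrist9.pkl');u=Rz[:2,1]
a=onz(c,392/1.5,335/1.5,.044);b=onz(c,393/1.5,162/1.5,.043);print('torch',(a+b)/2,np.linalg.norm(a-b),'rest',W((0,115,40)))
# obstacles behind: plates stack corners at top px (1.5x) 
for q in[(305,150),(305,195),(440,205),(450,160),(278,262)]:print('obst',onz(t,q[0]/1.5,q[1]/1.5,.03))
print('start behind',W((190,0,190)))
E
```

```text
clip [ 0.48253151 -0.27471684  0.21012878] 12.039491991485898 [[0.2, 0.6], [0.8, 2.5], [-0.3, -0.3], [-0.2, -0.8], [-0.2, 0.2], [4.8, -2.1]]
torch [ 0.48317773 -0.26740742  0.23721186] 13.59123819926484 [[0.1, -0.1], [0.1, 0.8], [0.1, 0.3], [0.2, -1.7]]
tab centre tri [0.6164943  0.04772354 0.18554113]
model tab [0.6166668  0.04484487 0.187     ] glass [0.59469902 0.04057445 0.139     ]
[228.48678639 161.90452473] [227.5952381  161.96031746] [267.89558298 162.59463804] [267.25 162.75]
torch [0.45414918 0.12964135 0.0435    ] 0.14702940385055907 rest [0.45405541 0.13038682 0.04      ]
obst [0.87357112 0.1406137  0.03      ]
obst [0.76777589 0.13942722 0.03      ]
obst [ 0.74092955 -0.15973178  0.03      ]
obst [ 0.84567865 -0.18484928  0.03      ]
obst [0.61590089 0.19646464 0.03      ]
start behind [0.66250867 0.05375628 0.19      ]
```

drive_tool(
  deltas=[
    [[0,0,0.035],0],
    [[0,0,0.04],0],
    [[0.01,0,0.035],0],
    [[0.03,-0.01,0.005],0],
    [[0.03,-0.012,0.003],0],
    [[0.03,-0.012,0.003],0],
    [[0.03,-0.012,0.003],0],
    [[0.03,-0.012,0.003],0],
    [[0.03,-0.01,0],0],
    [[0,0,0],0],
  ],
  gripper=0.0,
)

```text
time_s: 13.0
eef_pos: [0.6373, 0.0583, 0.3386]
eef_rot: [-0.022, 0.636, 0.771, -0.02]
wrist_force: [-1.3, 0.3, -0.7]
opening: 0.0
```

drive_tool(
  deltas=[
    [[0.015,0,0],0],
    [[0.015,-0.002,0],0],
    [[0.004,0,0],0],
    [[0,0,0],0],
  ],
)

```text
time_s: 13.4
eef_pos: [0.6688, 0.0567, 0.3286]
eef_rot: [-0.028, 0.636, 0.771, -0.025]
wrist_force: [-0.5, -0.3, -0.7]
opening: -0.005
```

```bash
python3 - <<'E'
from h import *
for n,b,s in (('wrist',None,1.5),('side',(170,90,330,220),5)):
    c=camera(n);save(c,n+'10.pkl');png(c,f'pics/{n}10.png',b,s)
o=get_obs();M=rot(o['eef_rot']);print(o['eef_pos'],np.degrees(np.arctan2(M[1,1],M[0,1])),M[:,2],o['wrist_force'],o['opening'],np.round(o['q'],2))
E
```

```text
[0.66851617 0.05684351 0.32915658] 10.96034731010256 [-0.07464522 -0.00222507 -0.99720767] [0.05975309 0.43578993 0.76070253] 3.356192104090832e-07 [-0.09  0.39  1.15 -0.01  1.67 -0.28]
```

View pics/wrist10.png

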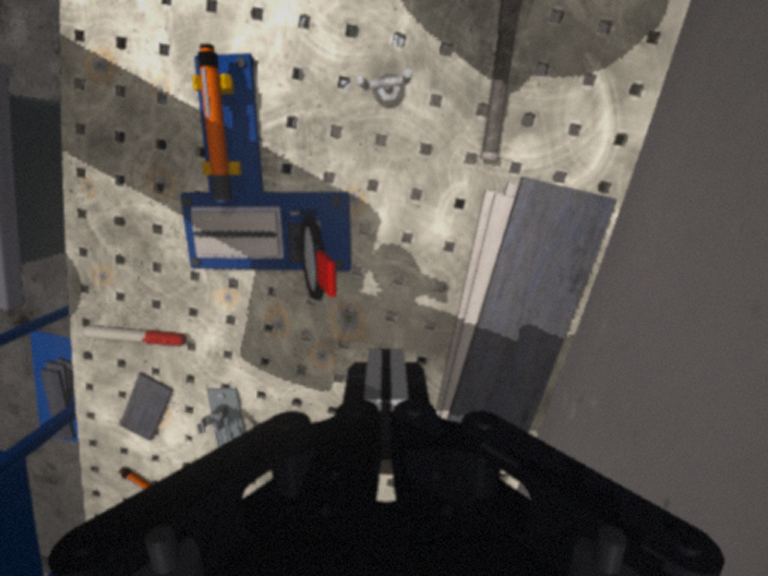

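View pics/side10.png

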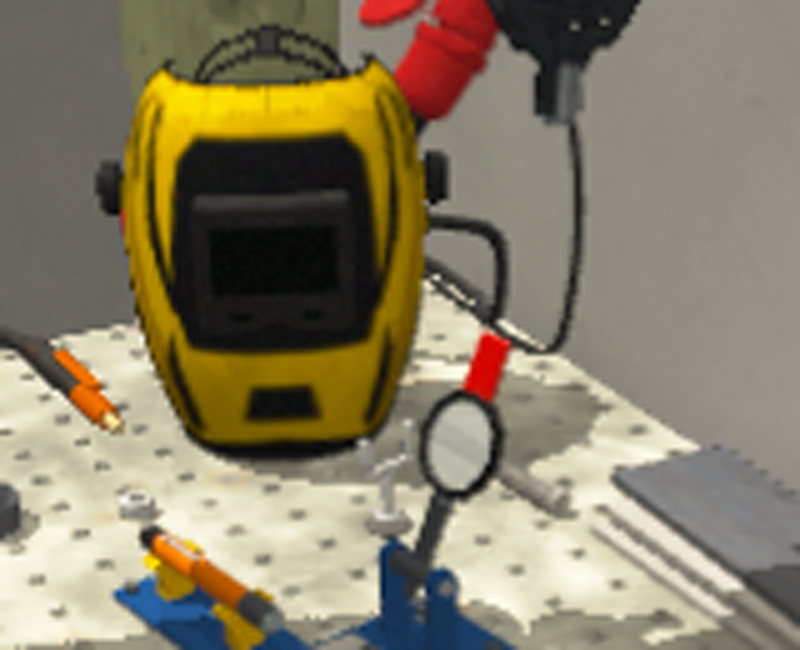

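drive_tool(
  deltas=[
    [[0,0,-0.025],0],
    [[0,0,-0.03],0],
    [[0,0,-0.025],0],
    [[0,0,-0.015],0],
    [[0,0,0],0],
  ],
)

```text
time_s: 14.0
eef_pos: [0.6659, 0.0584, 0.2348]
eef_rot: [-0.026, 0.635, 0.771, -0.023]
wrist_force: [-0.7, -0.4, 1.0]
opening: 0.001
```

drive_tool(
  deltas=[
    [[0.002,-0.002,-0.02],0],
    [[0,0,-0.017],0],
    [[0,0,-0.005],0],
    [[0,0,0],0],
  ],
)

```text
time_s: 14.4
eef_pos: [0.6692, 0.0568, 0.1963]
eef_rot: [-0.024, 0.635, 0.772, -0.021]
wrist_force: [-0.9, -1.0, 0.2]
opening: 0.006
```

```bash
python3 - <<'E'
from h import *
for n,b,s in (('wrist',None,1.5),('side',(210,110,330,220),5.4),('top',(175,120,275,220),5.4)):
    c=camera(n);save(c,n+'11.pkl');png(c,f'pics/{n}11.png',b,s)
o=get_obs();M=rot(o['eef_rot']);print(o['eef_pos'],np.degrees(np.arctan2(M[1,1],M[0,1])),M[:,2],o['wrist_force'],o['opening'],np.round(o['q'],2))
E
```

```text
[0.66986744 0.05670448 0.19754816] 11.081205295352209 [-0.06152914 -0.00337544 -0.99809958] [-0.05441567  0.07505873 -0.25208238] 8.661714574096448e-05 [-0.09  0.46  1.31 -0.01  1.42 -0.28]
```

View pics/wrist11.png

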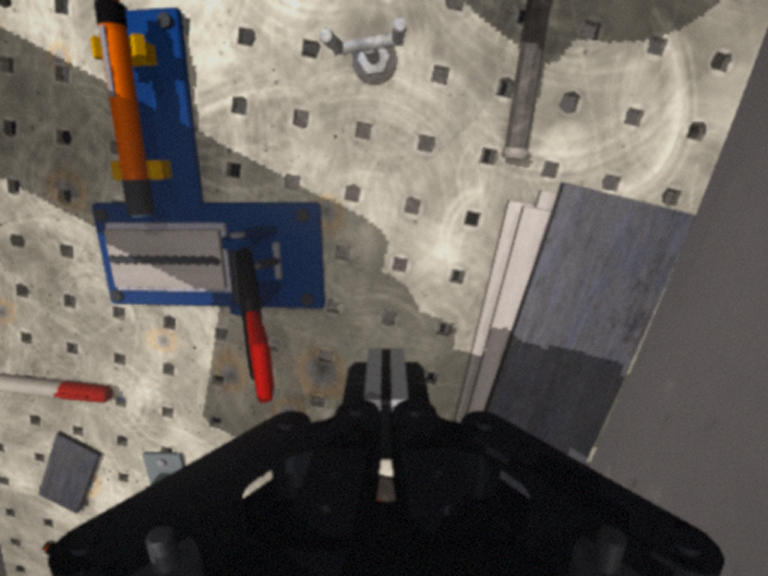

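View pics/side11.png

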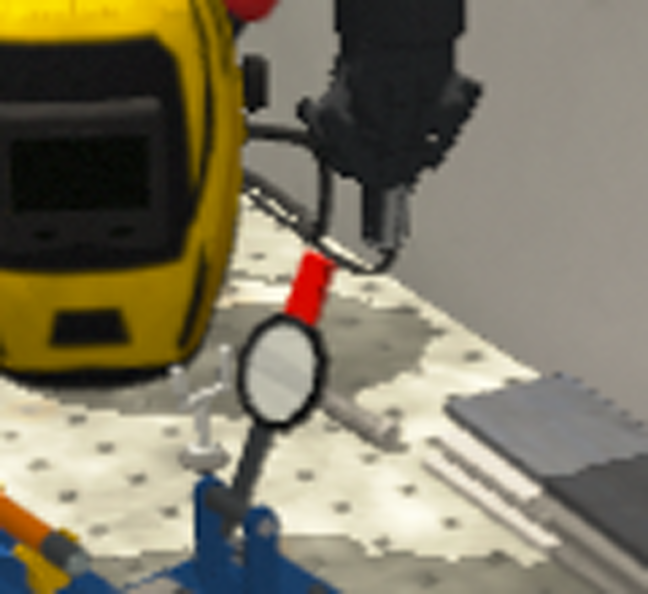

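View pics/top11.png

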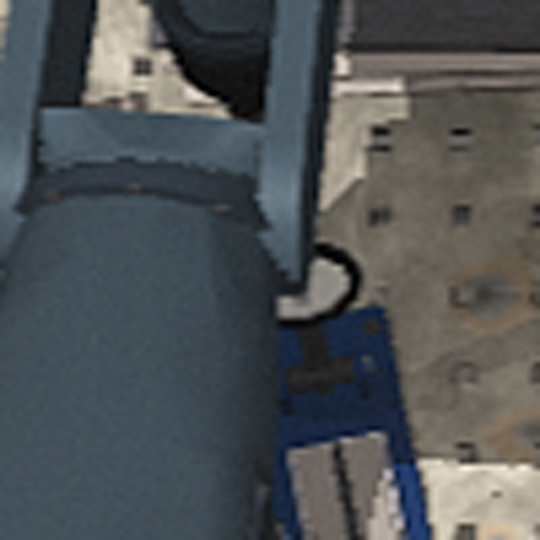

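```bash
python3 - <<'E'
from h import *
c=load('wrist11.pkl');s=load('side11.pkl');o=get_obs();T=np.array(o['eef_pos'])
print('tcp in wrist',proj(c,T)*1.5,'side',(proj(s,T)-[210,110])*5.4)
st=np.array([.4760,.0175,.192]);Rz=R.from_euler('z',st[2]).as_matrix()
W=lambda l:Rz@(np.array(l)/1000)+[st[0],st[1],0]
for r in(116,156):
  for y in(-13,13):
    p=W((85+r*.4226,y,62+r*.9063));print(r,y,p,proj(c,p)*1.5,(proj(s,p)-[210,110])*5.4)
d=Rz.T@(T-[st[0],st[1],0]);print('tcp local',d)
E
```

```text
tcp in wrist [386.94402451 367.8888057 ] side [382.06220809 242.61346959]
116 -13 [0.61003959 0.03031322 0.1671308 ] [257.93891867 359.77686275] [315.00066406 327.29891968]
116 13 [0.6050782  0.05583546 0.1671308 ] [252.66829996 308.91319918] [285.71319634 313.05314033]
156 -13 [0.62663297 0.03353888 0.2033828 ] [267.08760625 403.78371527] [337.90314529 260.78103422]
156 13 [0.62167158 0.05906112 0.2033828 ] [260.91789626 343.54050455] [308.08336849 247.48912077]
tcp local [0.19778613 0.0014898  0.19754816]
```

drive_tool(
  deltas=[
    [[-0.01,-0.003,-0.003],0],
    [[-0.01,-0.002,-0.002],0],
    [[-0.005,-0.001,0],0],
    [[0,0,0],0],
  ],
)

```text
time_s: 14.95
eef_pos: [0.6454, 0.0505, 0.1959]
eef_rot: [-0.02, 0.635, 0.772, -0.019]
wrist_force: [-0.3, 0.3, -0.1]
opening: -0.005
```

drive_tool(
  deltas=[
    [[-0.003,0,-0.004],0],
    [[-0.005,-0.001,-0.002],0],
    [[-0.005,-0.001,0],0],
    [[0,0,0],0],
  ],
)

```text
time_s: 15.35
eef_pos: [0.6353, 0.0489, 0.1931]
eef_rot: [-0.017, 0.635, 0.772, -0.016]
wrist_force: [1.1, 0.6, -0.3]
opening: 0.0
```

drive_tool(
  deltas=[
    [[-0.01,-0.002,-0.001],0],
    [[-0.01,-0.002,-0.001],0],
    [[-0.01,-0.002,0],0],
    [[0,0,0],0],
  ],
)

```text
time_s: 15.75
eef_pos: [0.6022, 0.0424, 0.1902]
eef_rot: [-0.017, 0.635, 0.772, -0.016]
wrist_force: [0.5, -0.9, -0.9]
opening: -0.001
```

```bash
python3 - <<'E'
from h import *
for n,b,s in (('wrist',None,1.5),('side',(210,110,330,220),5.4)):
    c=camera(n);save(c,n+'12.pkl');png(c,f'pics/{n}12.png',b,s)
o=get_obs();M=rot(o['eef_rot']);print(o['eef_pos'],M[:,2],o['wrist_force'])
E
```

```text
[0.60350107 0.04247711 0.19055371] [-0.04554684 -0.00331104 -0.99895672] [ 1.93620431  0.03105987 -0.57750371]
```

View pics/side12.png

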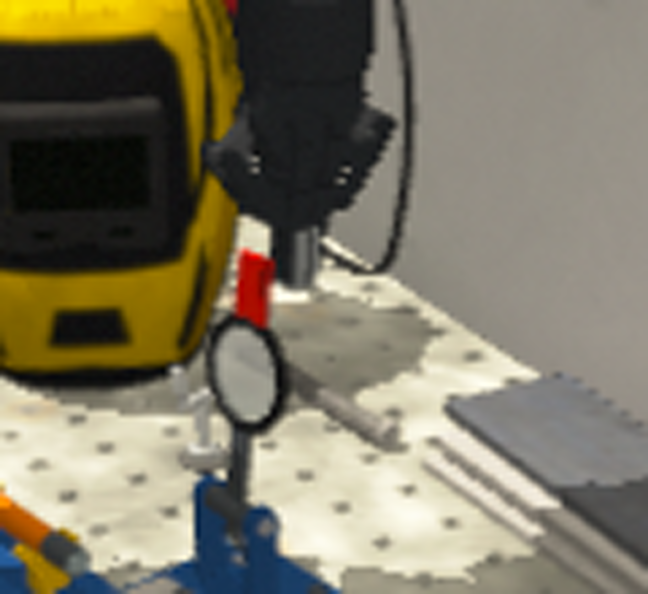

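View pics/wrist12.png

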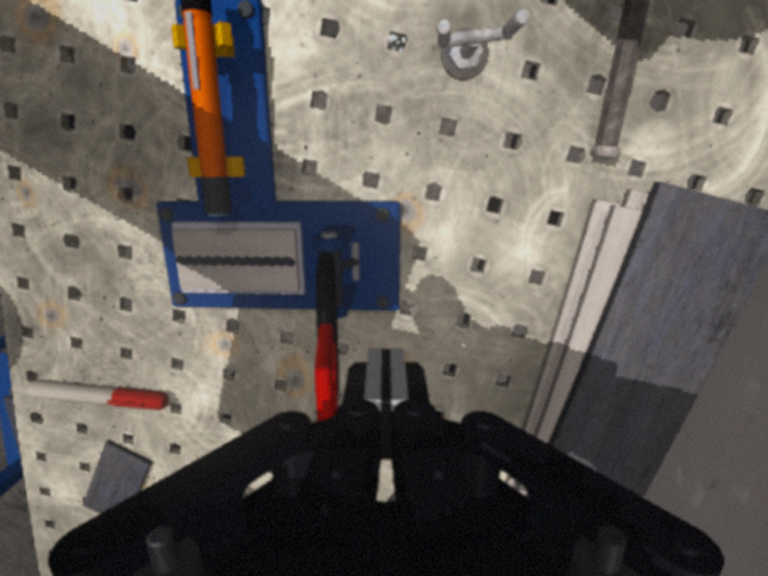

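drive_tool(
  deltas=[
    [[-0.01,-0.002,0],0],
    [[-0.01,-0.002,0],0],
    [[-0.01,-0.002,0],0],
    [[0,0,0],0],
  ],
)

```text
time_s: 16.25
eef_pos: [0.5706, 0.036, 0.1899]
eef_rot: [-0.017, 0.635, 0.772, -0.016]
wrist_force: [2.7, 0.5, -1.4]
opening: -0.0
```

```bash
python3 - <<'E'
from h import *
for n,b,s in (('side',(190,110,310,220),5.4),):
    c=camera(n);save(c,n+'13.pkl');png(c,f'pics/{n}13.png',b,s)
o=get_obs();M=rot(o['eef_rot']);print(o['eef_pos'],M[:,2],o['wrist_force'])
E
```

```text
[0.57130717 0.03600417 0.19013775] [-0.04631658 -0.00338358 -0.99892108] [-0.00742483  0.60869376 -0.84861077]
```

View pics/side13.png

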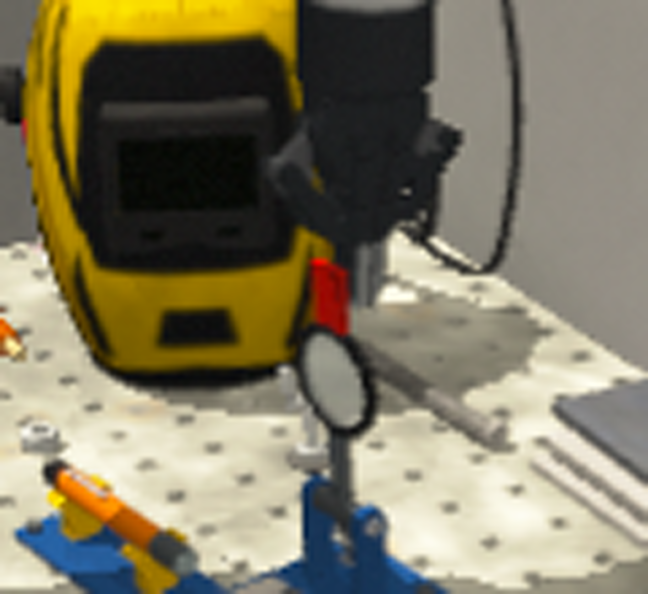

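drive_tool(
  deltas=[
    [[-0.01,-0.002,0],0],
    [[-0.01,-0.002,0],0],
    [[-0.008,-0.002,0],0],
    [[0,0,0],0],
    [[0,0,0],0],
  ],
)

```text
time_s: 16.8
eef_pos: [0.5407, 0.0294, 0.1904]
eef_rot: [-0.017, 0.635, 0.772, -0.016]
wrist_force: [0.3, -0.6, -0.1]
opening: -0.004
```

```bash
python3 - <<'E'
from h import *
for n,b,s in (('side',(190,110,310,220),5.4),):
    c=camera(n);save(c,n+'14.pkl');png(c,f'pics/{n}14.png',b,s)
o=get_obs();M=rot(o['eef_rot']);print(o['eef_pos'],M[:,2],o['wrist_force'])
E
```

```text
[0.54075321 0.02940407 0.19033773] [-0.04617248 -0.00353563 -0.99892723] [-0.41107499 -0.01671727  0.67263597]
```

View pics/side14.png

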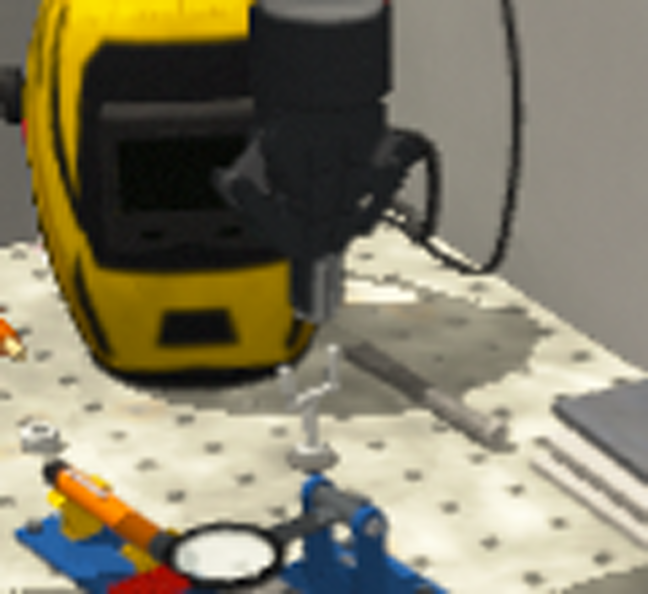

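The loupe has flipped down over the plate. I'll back off upward and check everything.

drive_tool(
  deltas=[
    [[0,0,0.03],0],
    [[0,0.015,0.03],0],
    [[-0.01,0.03,0.03],0],
    [[-0.01,0.03,0.03],0],
    [[-0.01,0.03,0.02],0],
    [[-0.01,0.03,0],0],
    [[-0.01,0.03,0],0],
    [[0,0.03,0],0],
    [[0,0.02,0],0],
    [[0,0,0],0],
  ],
)

```text
time_s: 17.85
eef_pos: [0.4893, 0.2526, 0.3372]
eef_rot: [-0.017, 0.636, 0.771, -0.014]
wrist_force: [0.4, -0.0, 0.3]
opening: 0.001
```

```bash
python3 - <<'E'
from h import *
for n,b,s in (('side',(170,130,330,250),5),('top',None,1.5)):
    c=camera(n);save(c,n+'15.pkl');png(c,f'pics/{n}15.png',b,s)
o=get_obs();print(o['eef_pos'],o['wrist_force'],o['time_s'])
E
```

```text
[0.48960914 0.25055144 0.33693562] [ 0.15126024 -0.33240984 -0.10368777] 17.95
```

View pics/side15.png

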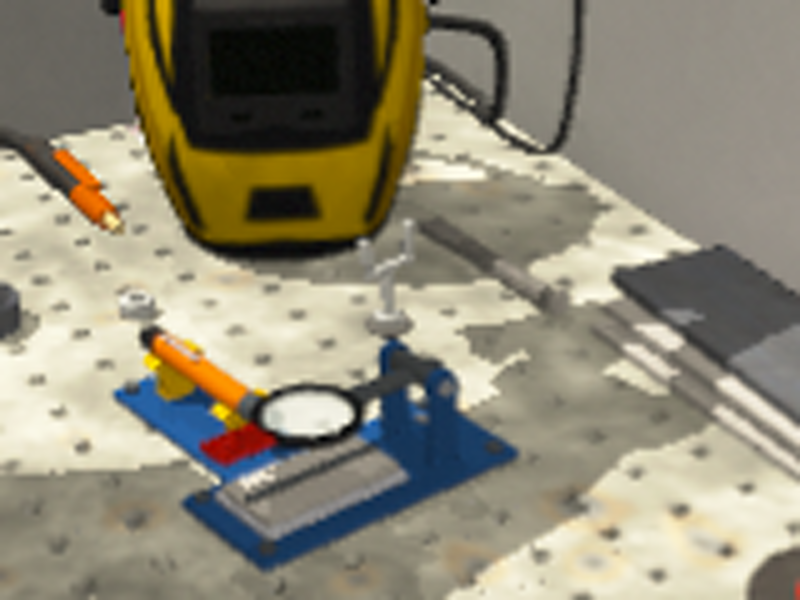

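View pics/top15.png

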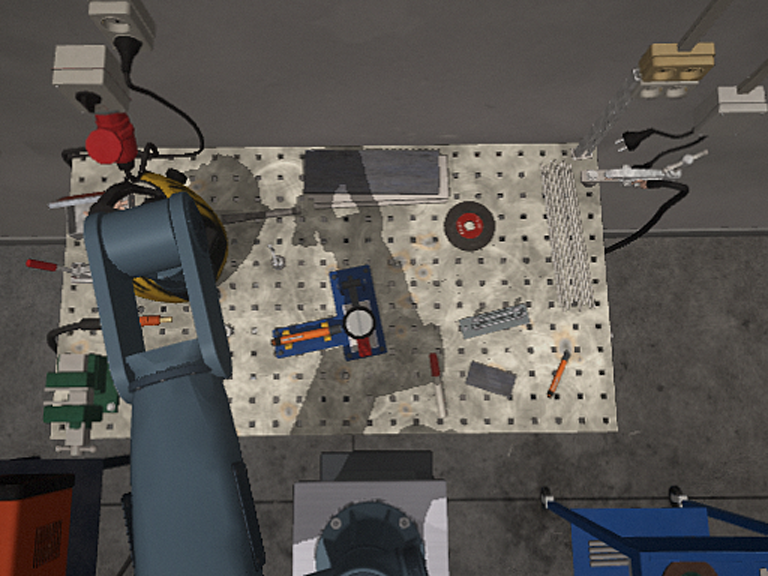

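```bash
python3 - <<'E'
from h import *
t=load('top15.pkl');s=load('side15.pkl')
png(t,'pics/t16.png',(175,170,265,245),8)
st=np.array([.4760,.0175,.192]);Rz=R.from_euler('z',st[2]).as_matrix()
W=lambda l:Rz@(np.array(l)/1000)+[st[0],st[1],0]
f=lambda c,l,o,k:np.round((proj(c,W(l))-o)*k)
for n,l in dict(tabend0=(85-156,-13,62),tabend1=(85-156,13,62),framec=(0,0,62),lens=(0,40,40),tail=(0,190,40)).items():print(n,f(t,l,[175,170],8),f(s,l,[170,130],5))
E
```

```text
tabend0 [587. 533.] [223. 463.]
tabend1 [521. 546.] [198. 445.]
framec [519. 362.] [309. 414.]
lens [422. 389.] [273. 419.]
tail [ 51. 466.] [148. 332.]
```

View pics/t16.png

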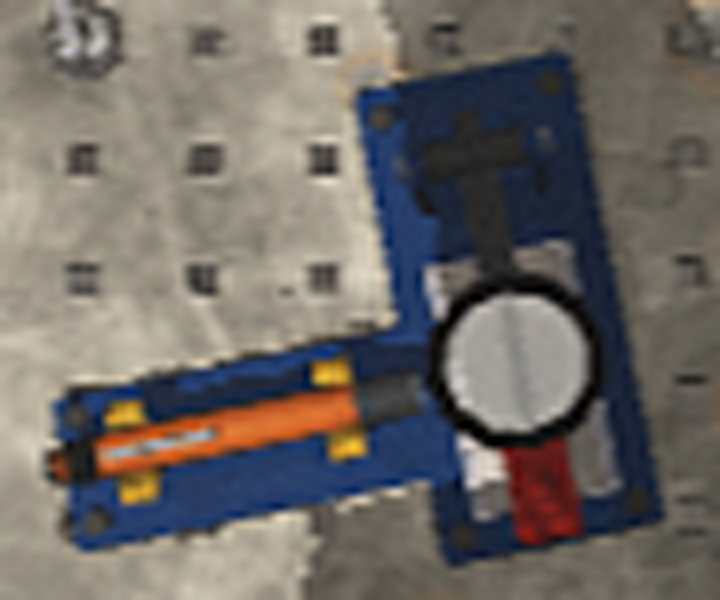

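```bash
python3 -c "
from bench import hand_in
print(hand_in())"
```

```text
the job is handed in; nothing more can be done
None
```

The stand is set up and the job is handed in at about 18 s of the 61 s allowed; `hand_in()` gives no verdict.

- **Torch:** I drew it up out of the clips and laid it in the yellow V-rest, lens towards the weld plate. I let go of it before going near the loupe. After release its centre measured within about 1 mm of the rest point. In the last top and side pictures both ends lie within about a pixel of where the fit puts them, roughly 2 mm in the top view.
- **Loupe:** I pushed the red tab from behind with the shut fingertips 128 mm above the hinge. It snapped down level over the plate, and the frame and tab match their expected positions in the top and side pictures to about a pixel. The push stayed at tab height, above the lens frame, and the pictures taken during it show nothing touching the glass.
- **Other things:** The marker, the nut, the chisel and the look-alike pencil look unmoved by eye in the last pictures. I did not measure them. The gripper was retracted to 0.34 m and touching nothing at hand-in.
- **Oddities:** The tool drifted out of upright by 1 to 4 degrees and sideways by up to 8 mm as it moved, so I corrected its position by small steps before gripping and placing. The stand's yaw came out as 10.5 to 11.2 degrees depending on the view, and I used about 11. The wrist force readings I took stayed under about 3 N, but I only read them between moves.

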